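# Tighten the wing screw of the tray press

### The arm

A 7-joint arm with a two-finger parallel gripper is mounted at the origin on a cart in front of the work surface, level with it; the furniture and walls round the work are solid. World frame = base frame: x ahead of the robot, y to its left, z up, the work surface at z = 0. Lengths are in m, angles in degrees, forces in N, time in s.
With the tool pointing down it reaches from about 0.425 to 1.025 m from the base axis. Payload 9.4 kg.
Tool frame: the origin (TCP) lies on the centre line of the jaws, within the pads' length; the fingertips stand 8 mm ahead of it and the grasp point (between the pads) lies 11 mm behind it; y points along the fingers, x is the direction in which the jaws open and shut, and the axes are right-handed (so a half turn about y gives the same grasp; the last joint's range is limited). The gripper opens to 85 mm and grips with 20 to 120 N. Pads are 22 mm wide; open, the fingers measure 114 mm over their backs; the gripper's body (76 mm by 85 mm) begins 54 mm behind the grasp point. The pads swing forward as they close: fully open they stand 13 mm farther back than shut.
Start: joints at [-71.946, 34.337, -0.143, 91.639, 0.103, 54.024, -4.572], TCP at [0.277, 0.67, 0.239] pointing down, gripper open.
Joint ranges: [-147.43, 147.43], [-19.82, 112.94], [-74.19, 73.91], [6.32, 146.72], [-59.91, 239.91], [6.04, 106.73], [-150.56, 150.56]. Speed limits (degrees/s): [127.2, 127.2, 172.46, 172.46, 180, 180, 180].

### API

Orientations are given as [roll, pitch, yaw] about the fixed x, y, z axes, in that order (R = Rz(yaw) Ry(pitch) Rx(roll)).
In Python, from bench import robot gives the robot as it stands.
- The arm moves only by the tool send_rows, never from a script. Its argument "deltas" is one flat list of numbers, 6 for each row, row after row: the shift along the tool's x, y, z in m, then the turn, a rotation vector about the tool's x, y, z in rad. A call has 1 to 5 rows; each row shifts and turns the commanded pose from where the row before left it, along the tool's axes as they then stand; what a row does not reach is not made up. A row lasts 1/10 s, in which the tool goes at most 50 mm and 8.59 degrees, less where a joint would pass 70% of its speed; a pose out of reach is approached as far as the arm can. A call with a gripper value outside its range is refused whole. "grip" is the finger opening in m, from 0 to 0.0854, set as the call begins (left out, the last holds). The fingers move at their own pace and stop on an object; "newtons" is the grip in N (left out, the last holds). Time passes only in rows, so rows that do not move let the fingers close. It gives the time, the measured TCP pose, the force and the opening at its end, in the units of the state.
- robot.observe(): the state, without advancing time (a new reading comes with each control period).
- robot.grab_frame(name): name is "side" or "top"; returns (picture, depth): 400x640x3 uint8, red, green, blue; 400x640 float32, m along the optical axis (not along the pixel's ray), 0 where there is no reading.
- robot.camera_info(name): a dict with "fovy" (degrees; the focal length in pixels is half the picture's height over the tangent of half this angle, whatever the lens; pixels are square), "cx", "cy" (the principal point, pixels), "camera_from_world" (4x4, takes a point from world to camera coordinates). Camera axes: x right, y up, looking along -z (the intrinsics and any distortion apply to the point x, -y, -z); pixel columns grow to the right and rows downward; lengths in m; the calibration is good to about 2 mm. A picture is of the moment at which its call begins. camera_info takes no time and is no camera call.
- robot.hand_in(): hands the job in, once; it reports no verdict.
The state is a dict: "time_s": time; "qpos": joint angles; "qvel": joint speeds; "tau": joint torques, N m; "position": TCP position; "orientation": TCP orientation; "contact_force": force on the tool from outside, world axes, zero at the start; "wrist_torque": the same for the moment, N m; "opening": finger opening in m.
Only numpy, scipy, OpenCV 4.12 (cv2) and the standard library are available. Lean on these libraries where they do the work, as an engineer would, in place of code of your own. Each camera call takes 0.05 s, during which the arm holds its last target.

### The job

A freshly glued tray lies in the small tray press, but the brass wing screw on top is loose. Tighten it fully home, clockwise from above, by pushing its wings round with a fingertip in two or more short strokes, with the finger taken right off the press for a moment between strokes while the screw is still clearly loose. Push on the wings only: do not pinch them or grip the hub, do not pick anything up, and leave the mug, the tins and the glass dish where they stand.

Things in the scene. Friction and masses are not known exactly. Their poses are not given: they have to be found in the camera images.
- press: Tray press fixed to the table. Beech base 140 (x) x 240 (y) x 18 mm; 42 mm wide beech bridge along y, top 80 mm above the table, on two 14 mm steel posts at y = +-105 mm with domed nuts up to 91 mm. A clear plate under the bridge, driven by the screw, presses a tray on the base. Round the screw a brass bush, radius 12 mm, top at 84 mm. Origin: underside centre, on the table and on the screw's axis; z up
- wing_screw (a joint): Turn of the brass wing screw about its upright axis, in rad. It grows clockwise seen from above (tightening) from 0 (fully open) to a hard stop at 6.2, where the plate lies firmly on the tray. The screw sinks 1.6 mm per rad (10 mm a turn) and stays where it is left; it takes about 0.05 N m to turn
- screw_centre (a point): Point on the screw's axis at the mid height of its wings: 104 mm above the table when fully tight, up to 10 mm higher when loose. The brass hub is at most 22 mm across and reaches 12 mm above this point. x axis towards wing a, z up. Round the wings the air is free: nothing else near the screw is higher than 91 mm
- wing_a (a point): Centre of one of the two opposite, equal wings, 27 mm from the axis at the height of screw_centre. Each wing is an upright disc, 28 mm diameter, 10 mm thick (3 mm each side of a 4 mm rib that stands 1.5 mm proud at the rim), flat faces looking tangentially; outer edge 41 mm from the axis; from 14 mm below to 14 mm above this point, so at least 5 mm above the bush and 9 mm above the bridge
- wing_b (a point): Centre of the other wing, like wing_a, on the opposite side of the axis
- tighten_faces: The two wing faces that are pushed to tighten: the anticlockwise (trailing) face of each wing as seen from above. Origin at screw_centre, turns with the screw
- loosen_faces: The two opposite wing faces, the clockwise ones. Origin at screw_centre, turns with the screw. Pressing these and the tighten_faces at once is pinching
- screw_hub: Brass hub of the screw between the wings, at most 22 mm across, from 16 mm below to 12 mm above screw_centre; origin at screw_centre, turns with the screw. Not to be gripped or pressed: push the wings
- cream_mug: Loose cream mug, 80 mm across and 84 mm high, 109 mm with its handle, on the table to the left of the press; origin at the centre of its underside. A bystander
- blue_tin: Loose blue candle tin, 64 mm across, 45 mm high, on the table behind the press; origin at the centre of its underside. A bystander
- red_tin: Loose red candle tin, 64 mm across, 45 mm high, on the table to the right of the press; origin at the centre of its underside. A bystander
- dish: Loose clear glass dish with a butterfly, 93 mm across, 20 mm high, on the table farther to the right; origin at the centre of its underside. A bystander

How it is judged (in metres and radians):
On the way:
1. the screw is part way in (between 2.6 and 5.5 rad) and the fingers are off it (value of joint wing_screw between 2.6 and 5.5 rad and contact force between the fingers and press below 0.1 N), for 0.2 s.
At the end, for the whole second after the job is handed in: The wing screw is within 0.25 rad of its stop (joint above 5.95) and at rest, and mug, both tins and dish are within 20 mm of where they stood (value of joint wing_screw above 5.95 rad and velocity of joint wing_screw below 0.1 rad/s and distance of each of cream_mug, blue_tin, red_tin, dish from where it was at the start of the episode below 0.02 m); the robot touches nothing.
It fails at once if the screw is pinched: both faces of its wings are pressed at once with more than 2 N each (contact force between the fingers and tighten_faces above 2 N and contact force between the fingers and loosen_faces above 2 N).
It fails at once if the screw's hub is gripped or pressed with more than 10 N (contact force between the fingers and screw_hub above 10 N).
It fails at once if the mug, a tin or the dish is lifted or moved more than 20 mm (distance of any of cream_mug, blue_tin, red_tin, dish from where it was at the start of the episode above 0.02 m).
It also fails if it takes over 64 s, if anything falls off the work surface, if the arm or the gripper's body presses on something with over 40 N, if the wrist force passes 120 N, or if a joint passes its speed limit or range.

## Working session

There is one attempt and no reset: what is moved stays moved. The work goes in short steps, Python scripts to look and compute and a tool call to move; the robot and the scene stay as the last step left them, time stands still between calls to the robot, and variables do not carry over. Pictures are saved under pics/ and viewed, and the job is handed in when it is done.

Besides the shell and the picture viewer there is one more tool, called as name(argument=value, ...) on one line, values as JSON. send_rows: Moves the arm, as the interface text tells. Its arguments: {"type":"object","properties":{"deltas":{"type":"array","items":{"type":"number"}},"grip":{"type":"number"},"newtons":{"type":"number"}},"required":["deltas"]}

```bash
mkdir -p pics; ls; python3 - <<'E'
from bench import robot
import cv2,numpy as np
s=robot.observe()
print({k:np.round(v,4).tolist() for k,v in s.items()})
for n in ("side","top"):
    p,d=robot.grab_frame(n); np.save(f"{n}0.npy",d); cv2.imwrite(f"pics/{n}0.png",p[:,:,::-1])
    c=robot.camera_info(n); print(n,c['fovy'],c['cx'],c['cy'],np.round(c['camera_from_world'],4).tolist(), [k for k in c])
E
```

```text
pics
{'time_s': 0.0, 'qpos': [-71.948, 34.3865, -0.1476, 91.6801, 0.1036, 54.0223, -4.5728], 'qvel': [-0.0761, 0.0192, 0.0808, 0.0465, -0.0202, 0.008, 0.115], 'tau': [-0.0009, -77.6437, 1.5644, -25.802, 0.0123, 0.0088, -0.0], 'position': [0.2766, 0.6697, 0.2384], 'orientation': [-90.0075, 0.0885, 67.558], 'contact_force': [0.133, 0.0968, -0.6526], 'wrist_torque': [0.0094, 0.0732, 0.0087], 'opening': 0.0854}
side 55.62458889332656 315.15401822451076 195.61509991921542 [[-0.953, -0.302, -0.0219, 0.6018], [0.1562, -0.5523, 0.8189, -0.2027], [-0.2594, 0.777, 0.5735, -0.6972], [0.0, 0.0, 0.0, 1.0]] ['fovy', 'cx', 'cy', 'camera_from_world']
top 51.27465857484207 316.2876263641037 196.67312887028265 [[-0.0217, -0.9997, -0.0096, -0.0115], [0.9974, -0.0224, 0.0691, -0.6385], [-0.0693, -0.0081, 0.9976, -1.2223], [0.0, 0.0, 0.0, 1.0]] ['fovy', 'cx', 'cy', 'camera_from_world']
```

View pics/side0.png

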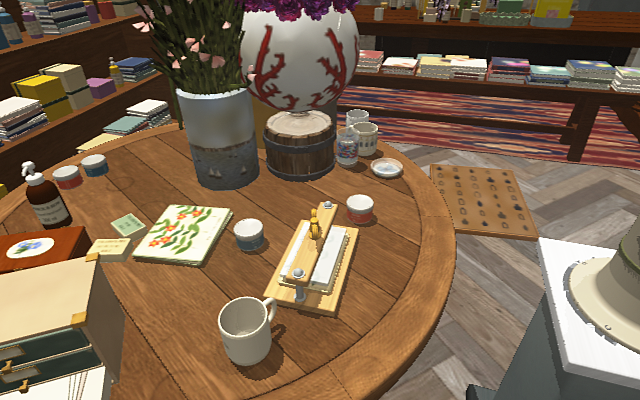

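View pics/top0.png

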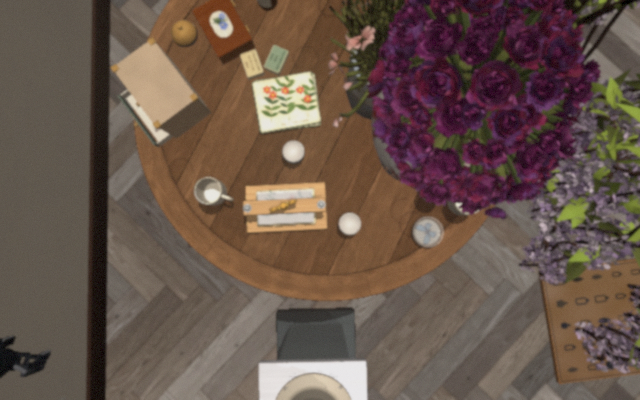

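```bash
cat > h.py <<'E'
import cv2,numpy as np
from bench import robot
def K(n):
    c=robot.camera_info(n); f=200/np.tan(np.radians(c['fovy']/2)); return f,c['cx'],c['cy'],np.array(c['camera_from_world'])
def proj(n,P):
    f,cx,cy,T=K(n); p=T[:3,:3]@np.array(P,float)+T[:3,3]; return cx+f*p[0]/-p[2], cy+f*p[1]/p[2]
def ray(n,u,v):
    f,cx,cy,T=K(n); d=np.array([(u-cx)/f,-(v-cy)/f,-1.]); R=T[:3,:3]; return -R.T@T[:3,3], R.T@d
def atz(n,u,v,z):
    o,d=ray(n,u,v); return o+d*(z-o[2])/d[2]
def depth_pt(n,u,v,D):
    o,d=ray(n,u,v); return o+d*D
def crop(n,p,x0,y0,w,h,s,name):
    c=cv2.resize(p[y0:y0+h,x0:x0+w,::-1],None,fx=s,fy=s,interpolation=cv2.INTER_CUBIC); cv2.imwrite(f"pics/{name}.png",c)
E
python3 - <<'E'
import cv2
from h import *
for n,(x,y,w,h,s) in {"side":(250,190,120,130,4.6),"top":(180,130,280,130,2.8)}.items():
    p=cv2.imread(f"pics/{n}0.png")[:,:,::-1]; crop(n,p,x,y,w,h,s,n+"0c")
p=cv2.imread(f"pics/top0.png")[:,:,::-1]; crop("top",p,236,170,100,72,8,"top0d")
E
```

```text
(no output)
```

View pics/side0c.png

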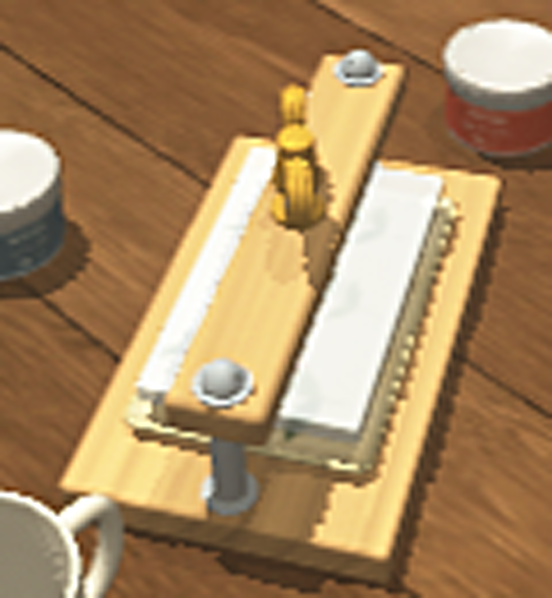

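View pics/top0d.png

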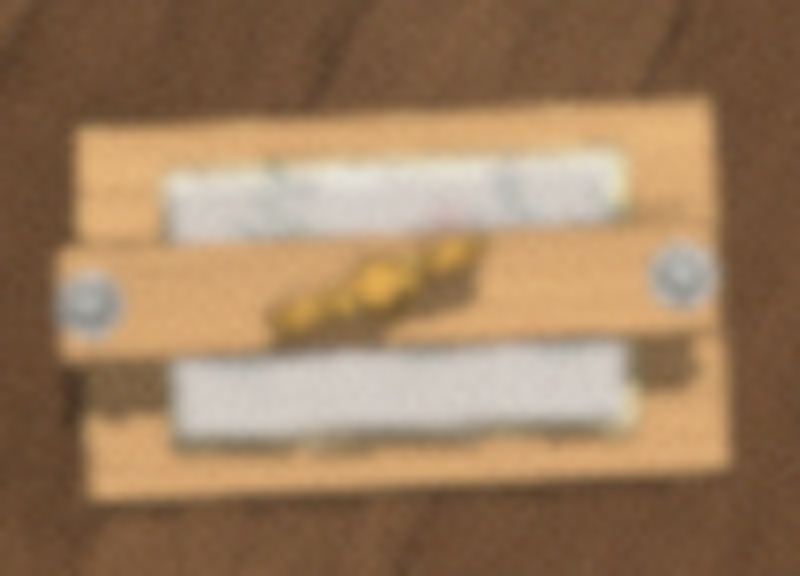

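```bash
python3 - <<'E'
from h import *
q=lambda x,y:((x+.5)/8-.5+236,(y+.5)/8-.5+170)
for nm,x,y,z in [("nutL",88,298,.09),("nutR",682,270,.09),("wingL",297,318,.118),("wingR",457,249,.118),("hub",382,284,.122),("endL",272,328,.110),("endR",486,240,.11)]:
    print(nm,np.round(atz("top",*q(x,y),z),4))
D=np.load("top0.npy"); print(np.round(1.2223-D[200:212:1,270:298:2],3))
q2=lambda x,y:((x+.5)/4.6-.5+250,(y+.5)/4.6-.5+190)
for nm,x,y,z in [("nutL",222,378,.091),("nutR",360,62,.091),("hubtop",298,140,.125)]:
    print(nm,np.round(atz("side",*q2(x,y),z),4))
D=np.load("side0.npy")
for x,y in [(298,136),(294,100),(222,378),(360,62),(296,180)]:
    u,v=q2(x,y); print(np.round(depth_pt("side",u,v,D[int(round(v)),int(round(u))]),4))
for n,u,v in [("top",208,190),("top",292,152),("top",349,224),("top",428,232)]: print(np.round(atz(n,u,v,.045),3))
E
```

```text
nutL [0.6091 0.1712 0.09  ]
nutR [ 0.6143 -0.0385  0.09  ]
wingL [0.5992 0.0943 0.118 ]
wingR [0.6218 0.0388 0.118 ]
hub [0.6101 0.0645 0.122 ]
endL [0.5963 0.1039 0.11  ]
endR [0.6252 0.0292 0.11  ]
[[0.034 0.037 0.035 0.039 0.036 0.036 0.036 0.038 0.04  0.033 0.04  0.08
  0.079 0.076]
 [0.033 0.035 0.041 0.037 0.037 0.038 0.04  0.037 0.041 0.039 0.076 0.078
  0.084 0.073]
 [0.035 0.038 0.038 0.035 0.036 0.041 0.065 0.062 0.034 0.079 0.086 0.083
  0.08  0.07 ]
 [0.035 0.034 0.042 0.035 0.04  0.04  0.082 0.08  0.075 0.077 0.078 0.081
  0.067 0.037]
 [0.035 0.036 0.036 0.036 0.039 0.063 0.086 0.084 0.072 0.077 0.079 0.038
  0.036 0.041]
 [0.039 0.041 0.036 0.041 0.039 0.076 0.081 0.081 0.074 0.072 0.035 0.037
  0.036 0.038]
 [0.04  0.039 0.039 0.078 0.074 0.074 0.08  0.08  0.075 0.044 0.036 0.042
  0.042 0.037]
 [0.04  0.037 0.078 0.08  0.075 0.075 0.077 0.079 0.065 0.04  0.041 0.037
  0.038 0.037]
 [0.036 0.083 0.082 0.083 0.078 0.075 0.072 0.071 0.06  0.037 0.036 0.037
  0.036 0.036]
 [0.08  0.085 0.081 0.081 0.075 0.037 0.043 0.06  0.042 0.038 0.036 0.041
  0.036 0.042]
 [0.08  0.08  0.084 0.065 0.036 0.042 0.045 0.04  0.038 0.04  0.043 0.039
  0.038 0.041]
 [0.076 0.081 0.063 0.038 0.038 0.036 0.036 0.039 0.039 0.042 0.036 0.04
  0.038 0.038]]
nutL [0.6041 0.1797 0.091 ]
nutR [ 0.6098 -0.0301  0.091 ]
hubtop [0.6065 0.0745 0.125 ]
[0.6078 0.0704 0.1237]
[0.6169 0.0475 0.1239]
[0.6041 0.1797 0.091 ]
[ 0.6099 -0.0304  0.0907]
[0.5995 0.099  0.1248]
[0.663 0.292 0.045]
[0.77  0.043 0.045]
[ 0.555 -0.119  0.045]
[ 0.526 -0.348  0.045]
```

```bash
cat >> h.py <<'E'
from scipy.spatial.transform import Rotation as Ro
def down(yaw): return Ro.from_euler('xyz',[-90,0,yaw],degrees=True)
def pose():
    s=robot.observe(); return np.array(s['position']),Ro.from_euler('xyz',s['orientation'],degrees=True),s
def rows(P0,R0,tg):
    out=[]
    for P,yaw in tg:
        R1=down(yaw); d=R0.inv().apply(np.array(P)-P0); w=(R0.inv()*R1).as_rotvec()
        out.append(np.round(np.r_[d,w],4)); P0=np.array(P);R0=R1
    for i in range(0,len(out),5):
        print([float(x)+0 for x in np.concatenate(out[i:i+5])])
def line(P,yaw,n):
    P0,R0,s=pose(); y0=s['orientation'][2]
    rows(P0,R0,[(P0+(np.array(P)-P0)*k/n, y0+(yaw-y0)*k/n) for k in range(1,n+1)])
E
python3 - <<'E'
from h import *
line([.66,.055,.2],21,20)
E
```

```text
[-0.0211, 0.002, -0.0294, 0.0001, 0.0406, -0.0014, -0.0199, 0.0019, -0.0303, 0.0, 0.0406, 0.0, -0.0186, 0.0019, -0.0311, 0.0, 0.0406, 0.0, -0.0174, 0.0019, -0.0318, 0.0, 0.0406, 0.0, -0.016, 0.0019, -0.0325, 0.0, 0.0406, 0.0]
[-0.0147, 0.0019, -0.0331, 0.0, 0.0406, 0.0, -0.0134, 0.0019, -0.0337, 0.0, 0.0406, 0.0, -0.012, 0.0019, -0.0342, 0.0, 0.0406, 0.0, -0.0106, 0.0019, -0.0346, 0.0, 0.0406, 0.0, -0.0092, 0.0019, -0.035, 0.0, 0.0406, 0.0]
[-0.0077, 0.0019, -0.0354, 0.0, 0.0406, 0.0, -0.0063, 0.0019, -0.0357, 0.0, 0.0406, 0.0, -0.0048, 0.0019, -0.0359, 0.0, 0.0406, 0.0, -0.0034, 0.0019, -0.0361, 0.0, 0.0406, 0.0, -0.0019, 0.0019, -0.0362, 0.0, 0.0406, 0.0]
[-0.0004, 0.0019, -0.0362, 0.0, 0.0406, 0.0, 0.001, 0.0019, -0.0362, 0.0, 0.0406, 0.0, 0.0025, 0.0019, -0.0361, 0.0, 0.0406, 0.0, 0.004, 0.0019, -0.036, 0.0, 0.0406, 0.0, 0.0054, 0.0019, -0.0358, 0.0, 0.0406, 0.0]
```

send_rows(deltas=[-0.021,0.002,-0.029,0,0.04,0,-0.02,0.002,-0.03,0,0.04,0,-0.019,0.002,-0.031,0,0.04,0,-0.017,0.002,-0.032,0,0.04,0,-0.016,0.002,-0.033,0,0.04,0], grip=0, newtons=20)

```text
time_s: 0.6
position: [0.3732, 0.515, 0.2289]
orientation: [-90.0, 0.0, 56.0]
contact_force: [-0.1, 0.5, -0.3]
opening: 0.0124
```

send_rows(deltas=[-0.015,0.002,-0.033,0,0.04,0,-0.013,0.002,-0.034,0,0.04,0,-0.012,0.002,-0.034,0,0.04,0,-0.011,0.002,-0.035,0,0.04,0,-0.009,0.002,-0.035,0,0.04,0])

```text
time_s: 1.1
position: [0.4699, 0.3613, 0.219]
orientation: [-90.0, 0.0, 44.5]
contact_force: [0.3, 0.3, 0.6]
opening: 0.0001
```

send_rows(deltas=[-0.008,0.002,-0.035,0,0.04,0,-0.006,0.002,-0.036,0,0.04,0,-0.005,0.002,-0.036,0,0.04,0,-0.003,0.002,-0.036,0,0.04,0,-0.002,0.002,-0.036,0,0.04,0])

```text
time_s: 1.6
position: [0.5669, 0.2087, 0.209]
orientation: [-90.0, 0.0, 33.1]
contact_force: [0.4, 0.3, -0.1]
opening: 0.0
```

send_rows(deltas=[0,0.002,-0.036,0,0.04,0,0.001,0.002,-0.036,0,0.04,0,0.002,0.002,-0.036,0,0.04,0,0.004,0.002,-0.036,0,0.04,0,0.005,0.002,-0.036,0,0.04,0])

```text
time_s: 2.1
position: [0.6636, 0.0563, 0.1989]
orientation: [-90.0, 0.0, 21.6]
contact_force: [-0.3, -0.4, 0.4]
opening: 0.0001
```

```bash
python3 - <<'E'
from h import *
P,R,s=pose(); print(s['time_s'],P,s['orientation'],s['opening'],s['contact_force'],s['qpos'])
for n,(x,y,w,h,sc) in {"side":(250,150,150,130,5),"top":(230,140,110,80,7)}.items():
    p,d=robot.grab_frame(n); np.save(f"{n}1.npy",d); cv2.imwrite(f"pics/{n}1.png",p[:,:,::-1]); crop(n,p,x,y,w,h,sc,n+"1c")
    print(n,proj(n,P),proj(n,P-[0,0,.008]))
E
```

```text
2.1 [0.66364915 0.05628795 0.19889093] [-8.99888468e+01  3.27453343e-02  2.16354332e+01] 0.00011952463563359497 [-0.3072756  -0.42529863  0.43075407] [-17.32463873  33.08682607  11.74052592 102.50293749  -8.98691014
  45.35046135  20.53436658]
side (np.float64(287.41499822755964), np.float64(178.13919210731558)) (np.float64(287.68535997045507), np.float64(181.7194709919628))
top (np.float64(283.51975079266396), np.float64(182.69699025980384)) (np.float64(283.7920516111134), np.float64(183.01413376894112))
```

View pics/side1c.png

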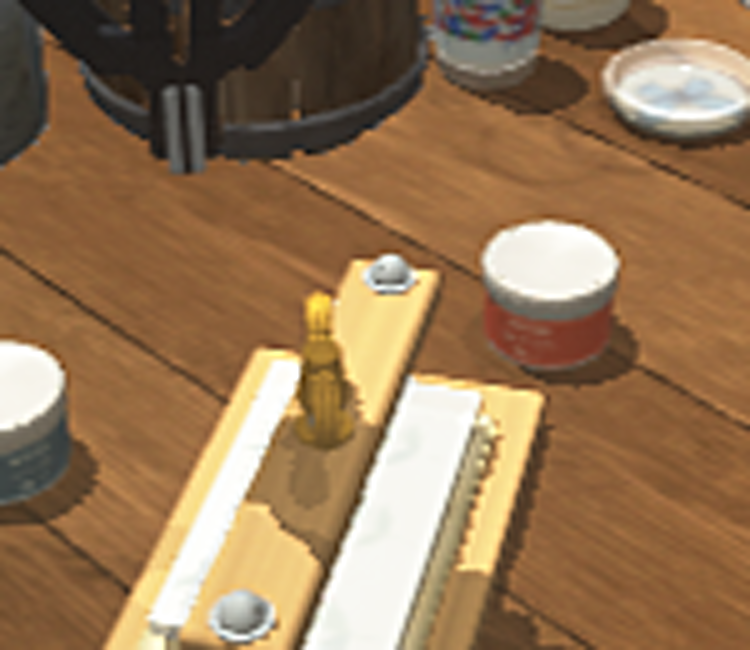

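View pics/top1c.png

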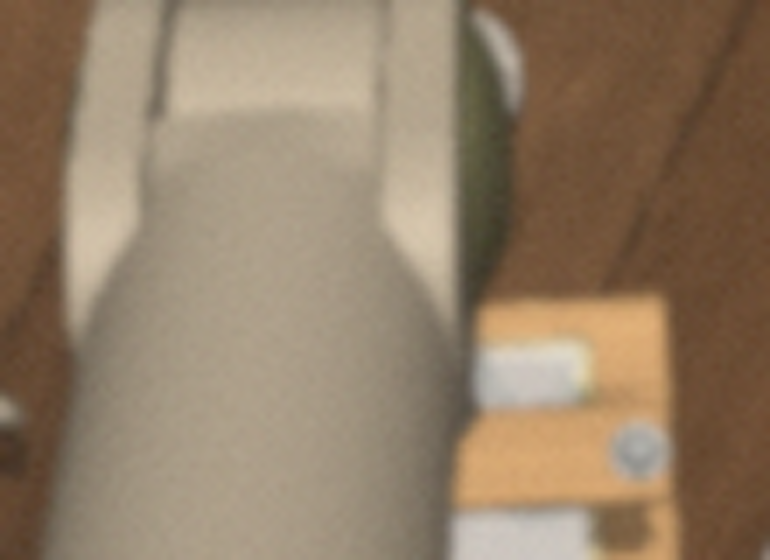

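```bash
python3 - <<'E'
from h import *
D=np.load("side1.npy"); p=cv2.imread("pics/side1.png")[:,:,::-1]
crop("side",p,265,155,50,40,15,"side1d")
f,cx,cy,T=K("side")
P=np.array([.6636,.0563,.1989]); print("expected depth",-(T@np.r_[P,1])[2])
print(np.round(D[172:188,280:297],3))
for u,v in [(285,182),(289,182),(285,180),(289,178)]: print(u,v,depth_pt("side",u,v,D[v,u]))
for x,y in [(242,612),(390,270)]:
    u=(x+.5)/5-.5+250; v=(y+.5)/5-.5+150
    print(u,v,atz("side",u,v,.089),atz("side",u+.7,v-2,.089))
E
```

```text
expected depth 0.7115274683359863
[[0.692 0.696 0.694 0.69  0.69  0.69  0.689 0.693 0.691 0.69  0.691 0.698
  0.697 0.696 1.041 1.041 1.041]
 [0.696 0.695 0.695 0.694 0.691 0.692 0.692 0.692 0.692 0.691 0.692 0.699
  0.698 0.696 0.697 1.045 1.041]
 [0.695 0.697 0.694 0.691 0.693 0.691 0.691 0.695 0.693 0.693 0.694 0.698
  0.699 0.699 0.701 1.045 1.046]
 [0.698 0.699 0.697 0.696 0.693 0.695 0.694 0.692 0.694 0.694 0.694 0.701
  0.702 0.701 0.698 1.044 1.044]
 [0.699 0.7   0.7   0.699 0.696 0.692 0.696 0.697 0.696 0.695 0.694 0.699
  0.702 0.702 0.7   1.046 1.039]
 [0.7   0.699 0.7   0.7   0.695 0.695 0.697 0.696 0.    0.697 0.697 0.701
  0.702 0.702 0.702 1.046 1.044]
 [0.704 0.702 0.703 0.702 0.698 0.697 0.699 0.698 0.697 0.699 0.699 0.702
  0.702 0.704 0.705 1.043 1.049]
 [0.705 0.703 0.702 0.703 0.699 0.7   0.702 0.699 0.699 0.7   0.7   0.705
  0.706 0.705 1.051 1.047 1.047]
 [1.078 0.703 0.704 0.705 0.699 0.698 0.699 0.699 0.699 0.699 0.701 0.705
  0.707 0.705 1.056 1.056 1.052]
 [1.072 0.704 0.705 0.708 0.701 0.703 0.705 0.7   0.701 0.701 0.704 1.068
  1.064 1.068 1.071 1.066 1.0
[... 288 characters left out ...]
058
  1.062 1.06  1.06  1.058 1.057]
 [1.058 1.054 1.054 1.053 1.057 1.051 1.053 1.054 1.052 1.054 1.052 1.053
  1.053 1.054 1.057 1.052 1.053]
 [1.052 1.05  1.049 1.049 1.05  1.049 1.05  1.052 1.046 1.053 1.052 1.052
  1.055 1.053 1.05  1.05  1.045]
 [1.046 1.046 1.045 1.047 1.045 1.046 1.047 1.046 1.05  1.047 1.045 1.044
  1.047 1.045 1.047 1.04  1.046]]
285 182 [0.6642411  0.06754413 0.19718681]
289 182 [0.65691136 0.06589147 0.19743726]
285 180 [0.66288811 0.06988268 0.20327203]
289 178 [0.65655956 0.06534778 0.20593921]
298.0 272.0 [0.60440577 0.17833974 0.089     ] [0.60483173 0.17349174 0.089     ]
327.6 203.6 [ 0.61057903 -0.0306931   0.089     ] [ 0.6111559  -0.03827016  0.089     ]
```

View pics/side1d.png

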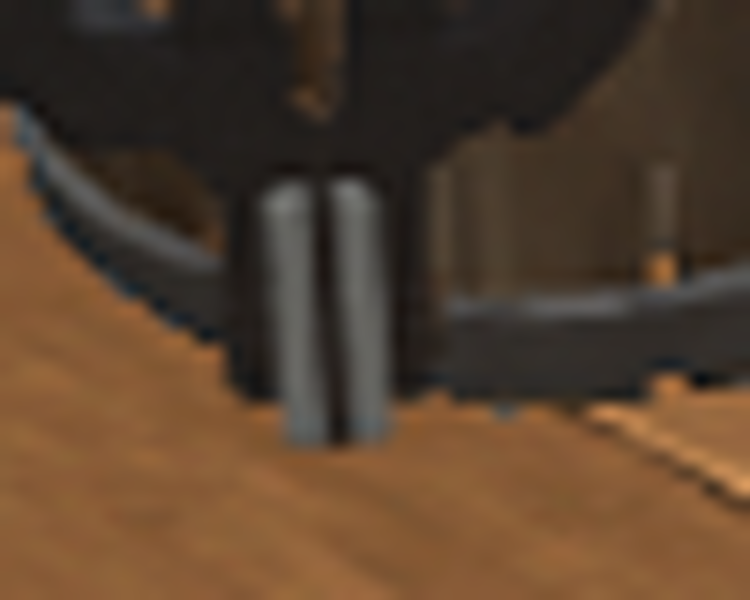

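```bash
cat >> h.py <<'E'
C=np.array([.607,.0743])
def tp(th,r,o,z):
    t=np.radians(th); u=np.array([np.cos(t),np.sin(t)]); n=np.array([-u[1],u[0]])
    return np.r_[C+r*u+o*n,z]
def arc(th0,th1,n,r,o0,o1,z,flip=0):
    P0,R0,s=pose()
    rows(P0,R0,[(tp(th0+(th1-th0)*k/n,r,o0+(o1-o0)*k/n,z),th0+(th1-th0)*k/n+90+flip) for k in range(1,n+1)])
E
python3 - <<'E'
from h import *
line(tp(-69,.03,.032,.107),21,5)
E
```

```text
[-0.0028, 0.0184, 0.0025, 0.0034, 0.0009, -0.0004, -0.0028, 0.0184, 0.0025, 0.0, 0.0009, 0.0, -0.0028, 0.0184, 0.0025, 0.0, 0.0009, 0.0, -0.0028, 0.0184, 0.0025, 0.0, 0.0009, 0.0, -0.0028, 0.0184, 0.0025, 0.0, 0.0009, 0.0]
```

send_rows(deltas=[-0.003,0.0184,0.0025,0,0.001,0,-0.003,0.0184,0.0025,0,0.001,0,-0.003,0.0184,0.0025,0,0.001,0,-0.003,0.0184,0.0025,0,0.001,0,-0.003,0.0184,0.0025,0,0.001,0])

```text
time_s: 2.7
position: [0.644, 0.0643, 0.1064]
orientation: [-90.0, 0.0, 21.5]
contact_force: [0.2, -0.1, 0.0]
opening: 0.0
```

```bash
python3 - <<'E'
from h import *
P,R,s=pose(); print(P,s['orientation'],s['contact_force'])
p,d=robot.grab_frame("side"); crop("side",p,265,175,75,70,8,"side2")
arc(-69,-99,5,.03,.032,.018,.107)
E
```

```text
[0.64401887 0.06430476 0.10637696] [-8.99793403e+01  2.63929348e-02  2.14745812e+01] [ 0.21885214 -0.11507128  0.01377149]
[-0.0033, -0.0035, -0.0112, -0.0013, 0.1134, -0.0048, -0.0061, 0.0, -0.0026, 0.0, 0.1047, 0.0, -0.0061, 0.0, -0.0023, 0.0, 0.1047, 0.0, -0.006, 0.0, -0.002, 0.0, 0.1047, 0.0, -0.006, 0.0, -0.0017, 0.0, 0.1047, 0.0]
```

View pics/side2.png

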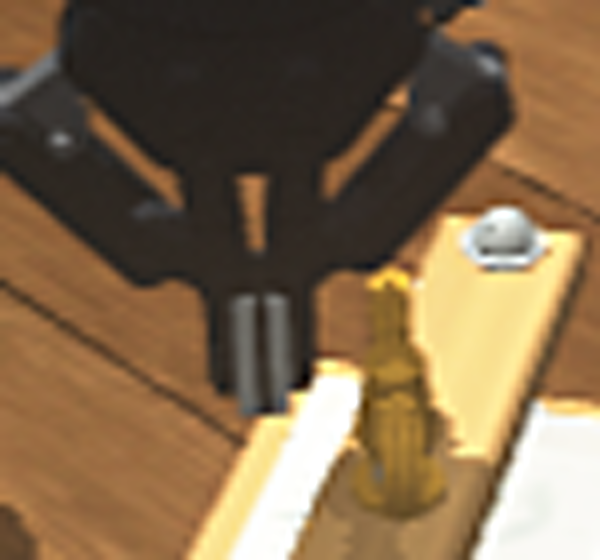

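```bash
python3 - <<'E'
from h import *
P,R,s=pose(); print(s['time_s'],P,s['orientation'],s['contact_force'])
arc(-69,-99,5,.03,.032,.018,.111)
E
```

```text
2.75 [0.6419043  0.06451309 0.10347557] [-89.91145776   0.27248316  21.49562748] [-2.23213469 -0.25693932 -1.52560586]
[-0.0033, -0.0075, -0.0112, -0.0013, 0.1134, -0.0048, -0.0061, 0.0, -0.0026, 0.0, 0.1047, 0.0, -0.0061, 0.0, -0.0023, 0.0, 0.1047, 0.0, -0.006, 0.0, -0.002, 0.0, 0.1047, 0.0, -0.006, 0.0, -0.0017, 0.0, 0.1047, 0.0]
```

send_rows(deltas=[-0.002,-0.0075,-0.011,0,0.113,0,-0.006,0,-0.0026,0,0.105,0,-0.006,0,-0.0023,0,0.105,0,-0.006,0,-0.002,0,0.105,0,-0.006,0,-0.0017,0,0.105,0])

```text
time_s: 3.25
position: [0.625, 0.0413, 0.1154]
orientation: [-90.0, -0.1, -9.4]
contact_force: [2.7, -2.7, -1.5]
opening: -0.0001
```

```bash
python3 - <<'E'
from h import *
p,d=robot.grab_frame("side"); crop("side",p,265,175,75,70,8,"side3")
P,R,s=pose(); print(s['time_s'],P,s['orientation'],s['contact_force'])
print(tp(-99,.03,.018,.111))
E
```

```text
3.3 [0.62368165 0.04129777 0.11521756] [-9.00133388e+01 -4.00202900e-02 -9.70134976e+00] [-1.05137761 -1.25860573  0.8964697 ]
[0.62008536 0.04185353 0.111     ]
```

View pics/side3.png

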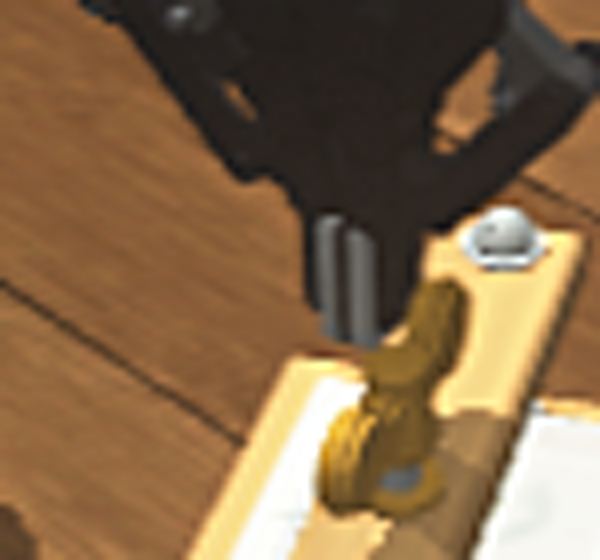

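```bash
python3 - <<'E'
from h import *
arc(-99.5,-179.5,14,.03,.019,.018,.111)
E
```

```text
[-0.006, 0.0042, -0.002, 0.0002, 0.0962, 0.0007, -0.0032, 0.0, -0.0017, 0.0, 0.0997, 0.0, -0.0032, 0.0, -0.0017, 0.0, 0.0997, 0.0, -0.0032, 0.0, -0.0017, 0.0, 0.0997, 0.0, -0.0032, 0.0, -0.0017, 0.0, 0.0997, 0.0]
[-0.0032, 0.0, -0.0017, 0.0, 0.0997, 0.0, -0.0032, 0.0, -0.0017, 0.0, 0.0997, 0.0, -0.0032, 0.0, -0.0017, 0.0, 0.0997, 0.0, -0.0031, 0.0, -0.0017, 0.0, 0.0997, 0.0, -0.0031, 0.0, -0.0017, 0.0, 0.0997, 0.0]
[-0.0031, 0.0, -0.0017, 0.0, 0.0997, 0.0, -0.0031, 0.0, -0.0017, 0.0, 0.0997, 0.0, -0.0031, 0.0, -0.0017, 0.0, 0.0997, 0.0, -0.0031, 0.0, -0.0016, 0.0, 0.0997, 0.0]
```

send_rows(deltas=[-0.006,0.004,-0.002,0,0.1,0,-0.0032,0,-0.0017,0,0.1,0,-0.0032,0,-0.0017,0,0.1,0,-0.0032,0,-0.0017,0,0.1,0,-0.0032,0,-0.0017,0,0.1,0])

```text
time_s: 3.8
position: [0.6047, 0.0398, 0.1113]
orientation: [-89.9, -0.1, -37.8]
contact_force: [4.6, -1.6, -1.8]
opening: 0.0001
```

```bash
python3 - <<'E'
from h import *
P,R,s=pose(); print(s['time_s'],P,s['orientation'],s['contact_force'])
th=s['orientation'][2]-90
t=np.radians(th); u=np.array([np.cos(t),np.sin(t)]); d=P[:2]-C; print(th,'r',d@u,'o',d@[-u[1],u[0]])
E
```

```text
3.8 [0.60469433 0.03979534 0.11126223] [-89.92172683  -0.10610365 -37.84340868] [ 4.57000881 -1.64644022 -1.78406048]
-127.84340868065368 r 0.02866253706376914 o 0.019348031747051086
```

send_rows(deltas=[-0.0034,0,-0.002,0,0.1,0,-0.0034,0,-0.002,0,0.1,0,-0.0032,0,-0.0018,0,0.1,0,-0.0032,0,-0.0017,0,0.1,0,-0.0032,0,-0.0017,0,0.1,0])

```text
time_s: 4.3
position: [0.5868, 0.0458, 0.1112]
orientation: [-89.9, -0.0, -66.5]
contact_force: [1.9, -1.9, -1.3]
opening: 0.0001
```

send_rows(deltas=[-0.0032,0,-0.0017,0,0.1,0,-0.0032,0,-0.0017,0,0.1,0,-0.0032,0,-0.0017,0,0.1,0,-0.0032,0,-0.0017,0,0.1,0,-0.0032,0,-0.0017,0,0.1,0])

```text
time_s: 4.8
position: [0.5747, 0.0596, 0.1111]
orientation: [-90.0, 0.0, -95.2]
contact_force: [0.4, -2.0, -0.1]
opening: 0.0001
```

```bash
cat >> h.py <<'E'
def st():
    P,R,s=pose(); th=s['orientation'][2]-90
    t=np.radians(th); u=np.array([np.cos(t),np.sin(t)]); d=P[:2]-C
    print(round(s['time_s'],2),np.round(P,4),'F',np.round(s['contact_force'],1),'J7',round(s['qpos'][6],1),'th',round(th,1),'r',round(d@u,4),'o',round(d@[-u[1],u[0]],4))
E
python3 - <<'E'
from h import *
st()
p,d=robot.grab_frame("side"); crop("side",p,265,165,80,75,8,"side4")
E
```

```text
4.8 [0.5747 0.0596 0.1111] F [ 0.4 -2.  -0.1] J7 -59.7 th -185.2 r 0.0309 o 0.0175
```

View pics/side4.png

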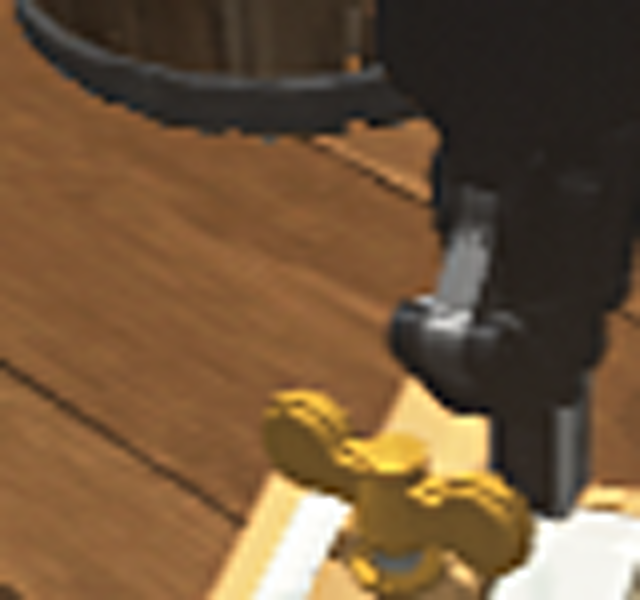

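send_rows(deltas=[-0.0032,0,-0.0017,0,0.1,0,-0.0032,0,-0.0017,0,0.1,0,-0.0032,0,-0.0017,0,0.1,0,0.008,0,0,0,0,0,0.012,-0.01,0,0,0,0])

```text
time_s: 5.35
position: [0.5629, 0.0516, 0.1202]
orientation: [-90.1, -0.0, -111.8]
contact_force: [-0.3, -0.0, 0.2]
opening: 0.0002
```

send_rows(deltas=[0,-0.035,0,0,0,0,0,-0.03,0,0,0,0,0,-0.02,0,0,0,0,0,0,0,0,0,0,0,0,0,0,0,0])

```text
time_s: 5.85
position: [0.5634, 0.0507, 0.2064]
orientation: [-90.0, 0.1, -112.1]
contact_force: [-0.5, -0.1, -0.1]
opening: 0.0003
```

```bash
python3 - <<'E'
from h import *
st()
p,d=robot.grab_frame("side"); np.save("side5.npy",d); crop("side",p,250,165,100,95,6.4,"side5")
p,d=robot.grab_frame("top"); crop("top",p,236,160,100,90,7,"top5")
st()
E
```

```text
5.85 [0.5634 0.0507 0.2064] F [-0.5 -0.1 -0.1] J7 -79.0 th -202.1 r 0.0314 o 0.0383
5.95 [0.5631 0.051  0.2054] F [ 0.4  0.1 -0.3] J7 -79.1 th -202.2 r 0.0319 o 0.0382
```

View pics/side5.png

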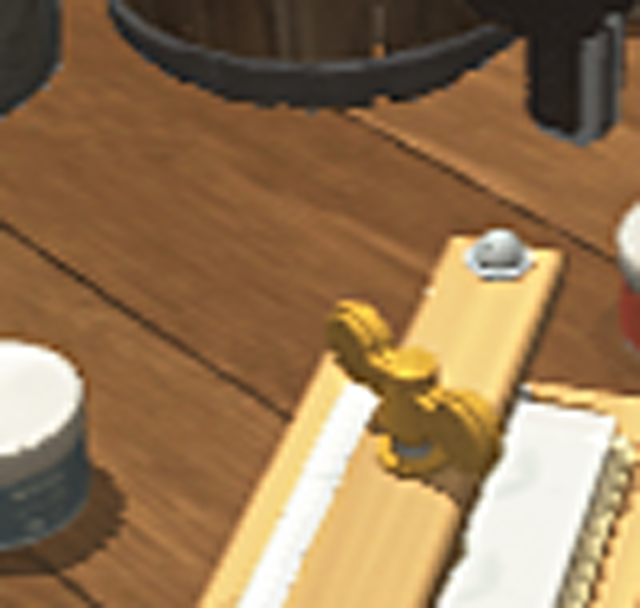

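View pics/top5.png

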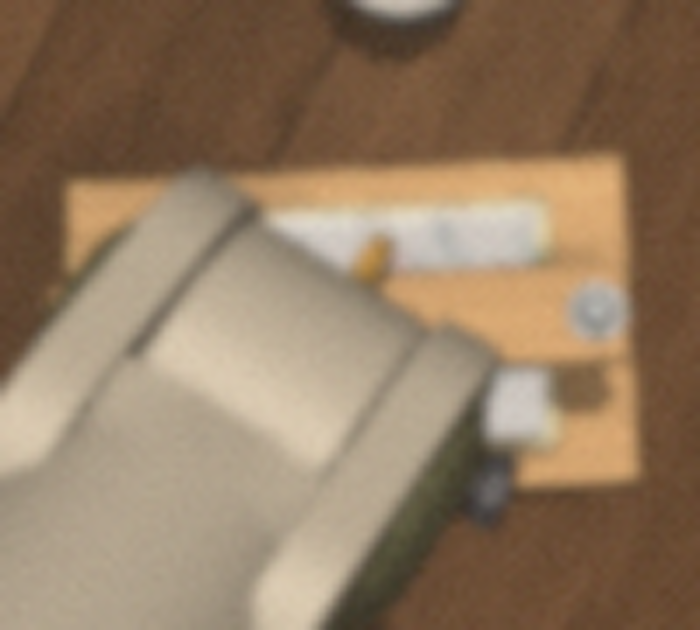

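```bash
python3 - <<'E'
from h import *
D=np.load("side5.npy")
q=lambda x,y,s,x0,y0:((x+.5)/s-.5+x0,(y+.5)/s-.5+y0)
def zaxis(u,v):
    o,d=ray("side",u,v); t=((C-o[:2])@d[:2])/(d[:2]@d[:2]); return o+t*d
print("hub now",zaxis(*q(410,360,6.4,250,165)), "before",zaxis(*q(298,138,4.6,250,190)))
for z in (.119,.121,.124): print(z,proj("side",[*C,z]))
for x,y in [(358,325),(350,318),(460,430),(480,440),(410,362),(450,400)]:
    u,v=q(x,y,6.4,250,165); P=depth_pt("side",u,v,D[int(round(v)),int(round(u))]); print(np.round(P,4),np.degrees(np.arctan2(*(P[:2]-C)[::-1])))
E
```

```text
hub now [0.60799606 0.07464074 0.12283845] before [0.60657028 0.07415427 0.12576476]
0.119 (np.float64(314.23636704571027), np.float64(222.37027599544209))
0.121 (np.float64(314.2121214003108), np.float64(221.55895538279245))
0.124 (np.float64(314.1756092463402), np.float64(220.3371663711764))
[0.6306 0.0572 0.1182] -35.96727982980975
[0.6341 0.0546 0.1182] -36.101407703248036
[0.5887 0.0873 0.1103] 144.68672912767335
[0.5807 0.0934 0.1134] 143.99603983509098
[0.6092 0.0713 0.1192] -54.349510632121145
[0.5923 0.0853 0.1194] 143.33109385823863
```

```bash
python3 - <<'E'
from h import *
print(tp(-36,.03,.033,.2))
line(tp(-36,.03,.033,.2),54,20)
E
```

```text
[0.65066742 0.083364   0.2       ]
[-0.0032, 0.0003, 0.0034, 0.0011, -0.145, 0.0, -0.0026, 0.0003, 0.0039, 0.0, -0.145, 0.0, -0.002, 0.0003, 0.0042, 0.0, -0.145, 0.0, -0.0014, 0.0003, 0.0045, 0.0, -0.145, 0.0, -0.0007, 0.0003, 0.0046, 0.0, -0.145, 0.0]
[-0.0001, 0.0003, 0.0047, 0.0, -0.145, 0.0, 0.0006, 0.0003, 0.0046, 0.0, -0.145, 0.0, 0.0013, 0.0003, 0.0045, 0.0, -0.145, 0.0, 0.0019, 0.0003, 0.0043, 0.0, -0.145, 0.0, 0.0025, 0.0003, 0.0039, 0.0, -0.145, 0.0]
[0.003, 0.0003, 0.0035, 0.0, -0.145, 0.0, 0.0035, 0.0003, 0.0031, 0.0, -0.145, 0.0, 0.0039, 0.0003, 0.0025, 0.0, -0.145, 0.0, 0.0043, 0.0003, 0.0019, 0.0, -0.145, 0.0, 0.0045, 0.0003, 0.0013, 0.0, -0.145, 0.0]
[0.0046, 0.0003, 0.0006, 0.0, -0.145, 0.0, 0.0047, 0.0003, 0.0, 0.0, -0.145, 0.0, 0.0046, 0.0003, -0.0007, 0.0, -0.145, 0.0, 0.0045, 0.0003, -0.0014, 0.0, -0.145, 0.0, 0.0042, 0.0003, -0.002, 0.0, -0.145, 0.0]
```

send_rows(deltas=[-0.003,0,0.003,0,-0.145,0,-0.003,0,0.004,0,-0.145,0,-0.002,0,0.004,0,-0.145,0,-0.001,0,0.005,0,-0.145,0,-0.001,0,0.005,0,-0.145,0])

```text
time_s: 6.45
position: [0.5857, 0.0594, 0.2049]
orientation: [-90.1, 0.0, -70.3]
contact_force: [-0.5, 0.6, 0.6]
opening: 0.0
```

send_rows(deltas=[0,0,0.005,0,-0.145,0,0.001,0,0.005,0,-0.145,0,0.001,0,0.004,0,-0.145,0,0.002,0,0.004,0,-0.145,0,0.003,0,0.004,0,-0.145,0])

```text
time_s: 6.95
position: [0.6081, 0.0667, 0.2048]
orientation: [-90.1, 0.1, -28.8]
contact_force: [-0.5, -0.6, -0.1]
opening: -0.0001
```

send_rows(deltas=[0.003,0,0.004,0,-0.145,0,0.004,0,0.003,0,-0.145,0,0.004,0,0.003,0,-0.145,0,0.004,0,0.002,0,-0.145,0,0.005,0,0.001,0,-0.145,0])

```text
time_s: 7.45
position: [0.6311, 0.0753, 0.2047]
orientation: [-90.0, 0.1, 12.8]
contact_force: [-0.6, -0.2, 0.1]
opening: 0.0002
```

send_rows(deltas=[0.005,0,0.001,0,-0.145,0,0.005,0,0,0,-0.145,0,0.005,0,-0.001,0,-0.145,0,0.004,0,-0.001,0,-0.145,0,0.004,0,-0.002,0,-0.145,0])

```text
time_s: 7.95
position: [0.6533, 0.0837, 0.2046]
orientation: [-89.9, 0.1, 54.3]
contact_force: [0.5, -0.6, -0.4]
opening: -0.0001
```

send_rows(deltas=[0,0,0,0,0,0,0,0,0,0,0,0])

```text
time_s: 8.15
position: [0.6533, 0.0834, 0.205]
orientation: [-89.9, 0.0, 53.7]
contact_force: [-0.7, -0.0, -1.0]
opening: -0.0002
```

```bash
python3 - <<'E'
from h import *
st()
p,d=robot.grab_frame("side"); crop("side",p,250,165,100,95,6.4,"side6")
line(tp(-36,.03,.034,.109),54,5)
E
```

```text
8.15 [0.6533 0.0834 0.205 ] F [-0.7 -0.  -1. ] J7 45.7 th -36.3 r 0.0319 o 0.0348
[-0.0001, 0.0192, 0.0004, -0.0009, -0.0011, -0.0008, -0.0001, 0.0192, 0.0004, 0.0, -0.0011, 0.0, -0.0001, 0.0192, 0.0004, 0.0, -0.0011, 0.0, -0.0001, 0.0192, 0.0004, 0.0, -0.0011, 0.0, -0.0001, 0.0192, 0.0004, 0.0, -0.0011, 0.0]
```

View pics/side6.png

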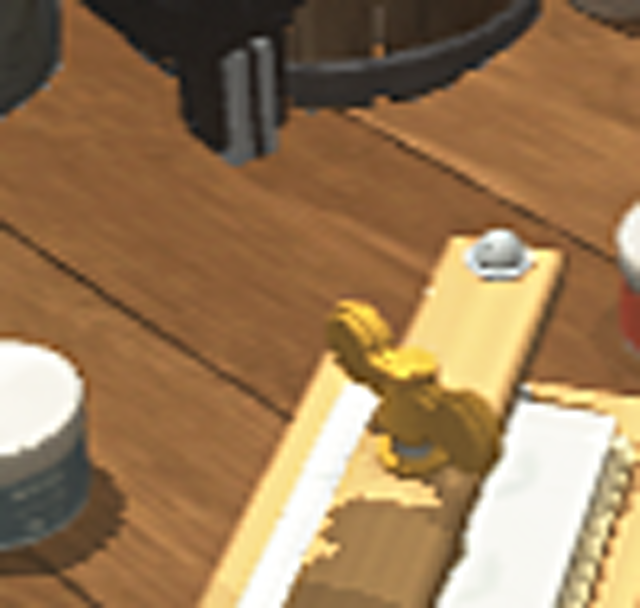

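send_rows(deltas=[0,0.0192,0.0003,0,0,0,0,0.0192,0.0003,0,0,0,0,0.0192,0.0003,0,0,0,0,0.0192,0.0003,0,0,0,0,0.0192,0.0003,0,0,0])

```text
time_s: 8.7
position: [0.6522, 0.0849, 0.1089]
orientation: [-90.0, 0.0, 53.8]
contact_force: [-0.0, 0.5, -0.8]
opening: -0.0001
```

send_rows(deltas=[0,0,0,0,0,0])

```text
time_s: 8.8
position: [0.6507, 0.0848, 0.1073]
orientation: [-89.8, 0.2, 53.8]
contact_force: [-0.2, 0.9, -0.3]
opening: -0.0002
```

```bash
python3 - <<'E'
from h import *
st()
p,d=robot.grab_frame("side"); crop("side",p,250,165,100,95,6.4,"side7")
arc(-36,-64,5,.03,.034,.018,.109)
E
```

```text
8.8 [0.6507 0.0848 0.1073] F [-0.2  0.9 -0.3] J7 46.3 th -36.2 r 0.0291 o 0.0342
[-0.007, -0.0003, -0.003, -0.0015, 0.0947, -0.0023, -0.0063, 0.0, -0.0026, 0.0, 0.0977, 0.0, -0.0062, 0.0, -0.0022, 0.0, 0.0977, 0.0, -0.0062, 0.0, -0.0019, 0.0, 0.0977, 0.0, -0.0062, 0.0, -0.0016, 0.0, 0.0977, 0.0]
```

View pics/side7.png

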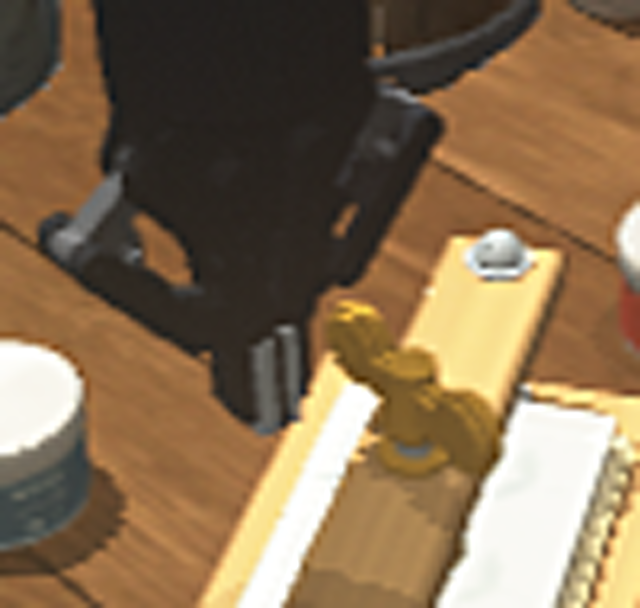

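send_rows(deltas=[-0.007,-0.001,-0.003,0,0.1,0,-0.0063,0,-0.0026,0,0.1,0,-0.0062,0,-0.0022,0,0.1,0,-0.0062,0,-0.0019,0,0.1,0,-0.0062,0,-0.0016,0,0.1,0])

```text
time_s: 9.35
position: [0.639, 0.0553, 0.1126]
orientation: [-90.1, -0.2, 25.0]
contact_force: [4.1, -0.4, -1.6]
opening: -0.0
```

send_rows(deltas=[-0.0032,0,-0.0017,0,0.1,0,-0.0032,0,-0.0017,0,0.1,0,-0.0032,0,-0.0017,0,0.1,0,-0.0032,0,-0.0017,0,0.1,0,-0.0032,0,-0.0017,0,0.1,0])

```text
time_s: 9.85
position: [0.6254, 0.0432, 0.1125]
orientation: [-90.0, -0.2, -3.7]
contact_force: [2.4, -1.3, -2.5]
opening: 0.0001
```

```bash
python3 - <<'E'
from h import *
st()
E
```

```text
9.85 [0.6254 0.0432 0.1125] F [ 2.4 -1.3 -2.5] J7 9.2 th -93.7 r 0.0299 o 0.0203
```

send_rows(deltas=[-0.004,0.001,-0.0017,0,0.1,0,-0.004,0.001,-0.0017,0,0.1,0,-0.0032,0,-0.0017,0,0.1,0,-0.0032,0,-0.0017,0,0.1,0])

```text
time_s: 10.25
position: [0.6105, 0.0399, 0.1107]
orientation: [-89.8, -0.2, -26.6]
contact_force: [3.9, 1.1, -0.9]
opening: 0.0003
```

send_rows(deltas=[-0.0032,0,-0.0017,0,0.1,0,-0.0032,0,-0.0017,0,0.1,0])

```text
time_s: 10.45
position: [0.6033, 0.04, 0.1106]
orientation: [-89.8, -0.2, -38.1]
contact_force: [4.1, -0.9, 0.6]
opening: 0.0001
```

```bash
python3 - <<'E'
from h import *
st()
p,d=robot.grab_frame("side"); np.save("side8.npy",d); crop("side",p,250,165,100,95,6.4,"side8")
E
```

```text
10.45 [0.6033 0.04   0.1106] F [ 4.1 -0.9  0.6] J7 -13.9 th -128.1 r 0.0293 o 0.0182
```

View pics/side8.png

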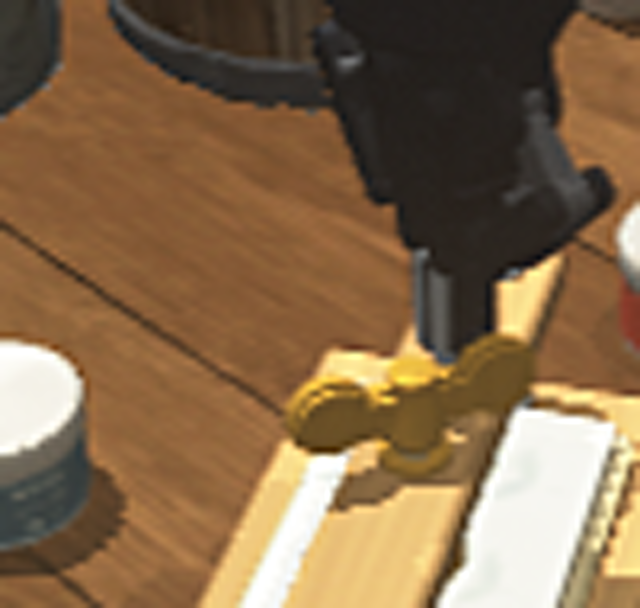

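send_rows(deltas=[-0.0032,0,-0.0017,0,0.1,0,-0.0032,0,-0.0017,0,0.1,0])

```text
time_s: 10.7
position: [0.596, 0.0414, 0.1104]
orientation: [-89.8, -0.1, -49.4]
contact_force: [3.2, -0.9, 0.8]
opening: -0.0001
```

send_rows(deltas=[-0.0032,0,-0.0017,0,0.1,0,-0.0032,0,-0.0017,0,0.1,0])

```text
time_s: 10.9
position: [0.5888, 0.0441, 0.1101]
orientation: [-89.8, -0.1, -60.9]
contact_force: [2.1, -1.5, -0.3]
opening: 0.0002
```

send_rows(deltas=[-0.0032,0,-0.0017,0,0.1,0,-0.0032,0,-0.0017,0,0.1,0])

```text
time_s: 11.1
position: [0.5839, 0.0469, 0.1103]
orientation: [-89.7, -0.2, -72.4]
contact_force: [6.9, -10.6, -4.2]
opening: -0.0
```

send_rows(deltas=[-0.0032,0,-0.0017,0,0.1,0,-0.0032,0,-0.0017,0,0.1,0])

```text
time_s: 11.3
position: [0.5809, 0.0478, 0.1106]
orientation: [-89.5, -0.6, -84.0]
contact_force: [13.2, -25.1, -13.4]
opening: -0.0002
```

```bash
python3 - <<'E'
from h import *
st()
p,d=robot.grab_frame("side"); np.save("side9.npy",d); crop("side",p,250,165,100,95,6.4,"side9")
E
```

```text
11.3 [0.5809 0.0478 0.1106] F [ 13.2 -25.1 -13.4] J7 -47.2 th -174.0 r 0.0287 o 0.0236
```

View pics/side9.png

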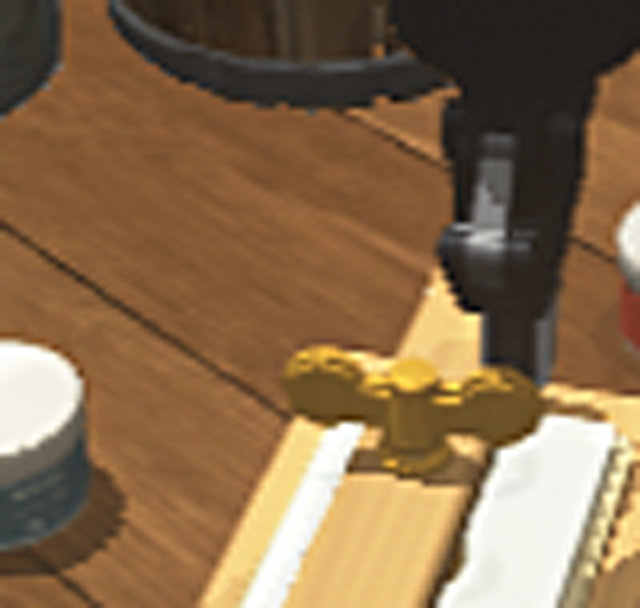

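send_rows(deltas=[0.01,0,0,0,0,0,0.01,0,0,0,0,0,0.008,-0.01,0,0,0,0,0,-0.04,0,0,0,0,0,-0.04,0,0,0,0])

```text
time_s: 11.85
position: [0.5791, 0.0253, 0.2003]
orientation: [-90.1, 0.0, -83.6]
contact_force: [1.4, 0.4, 0.8]
opening: 0.0005
```

send_rows(deltas=[0.02,-0.03,0,0,0,0,0.03,0,0,0,0,0,0.03,0,0,0,0,0,0,0,0,0,0,0,0,0,0,0,0,0])

```text
time_s: 12.35
position: [0.5885, -0.0541, 0.2296]
orientation: [-90.0, 0.1, -83.7]
contact_force: [0.5, 0.6, 1.1]
opening: 0.0002
```

```bash
python3 - <<'E'
from h import *
st()
p,d=robot.grab_frame("side"); np.save("side10.npy",d); crop("side",p,200,165,220,180,3.5,"side10")
D=d
for x,y in [(410,362),(325,385),(490,400)]:
    u=(x+.5)/6.4-.5+250; v=(y+.5)/6.4-.5+165; P=depth_pt("side",u,v,D[int(round(v)),int(round(u))]); print(np.round(P,4),np.degrees(np.arctan2(*(P[:2]-C)[::-1])))
E
```

```text
12.35 [ 0.5885 -0.0541  0.2296] F [0.5 0.6 1.1] J7 -46.8 th -173.7 r 0.0326 o 0.1256
[0.6114 0.0646 0.1135] -65.3455591889571
[0.6352 0.0761 0.1081] 3.6152417180338743
[0.5844 0.0705 0.1094] -170.35261473511693
```

View pics/side10.png

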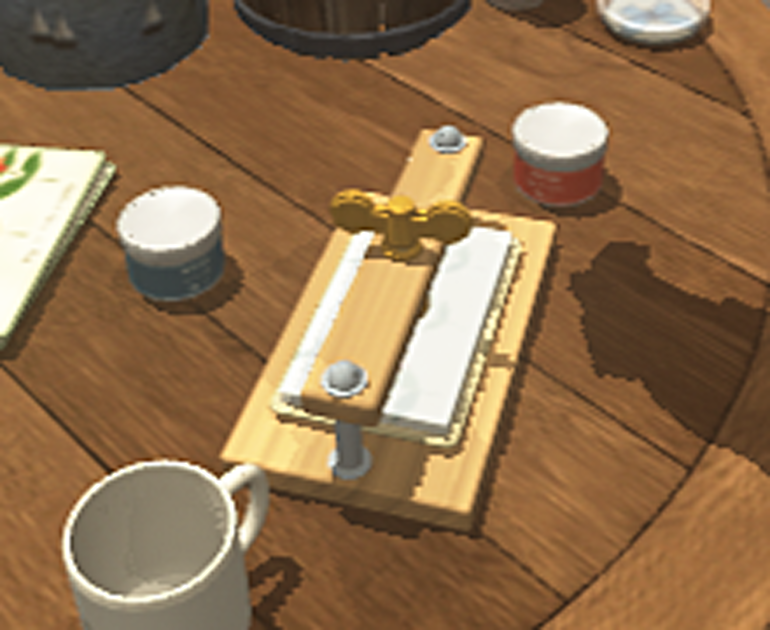

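```bash
python3 - <<'E'
from bench import robot
print(robot.hand_in())
E
```

```text
the job is handed in; nothing more can be done
None
```

I tightened the wing screw against its stop in two fingertip strokes of roughly 145° and 135°, with the gripper shut throughout. Between strokes the finger was lifted clear for about 3 s, with the screw at an estimated 3.8 rad. I handed the job in at about 12.4 s; `hand_in` reports no verdict.

**Screw fully home**
- During the turning the force was about 2–5 N, and it rose sharply to about 30 N when the screw stopped.
- The turn added up to about 4.9 rad, against roughly 5 rad that I had estimated from the height of the hub.
- The hub top read about 114 mm by depth after the last stroke, against 116 mm expected when tight.

**Bystanders and arm**
- In the last side picture the mug and both tins, and the visible part of the dish, look as they were. I judged this by eye and did not measure their positions.
- The finger is well clear of the press, with only about 1 N of noise on the force reading.

**Checks that disagreed**
- The two cameras differed by about 8 mm on where the press stands. I used the side camera, because it matched the fingertip's known position to about 1–2 mm.
- The hub's drop in the first stroke read 3 mm by one method and 4.5 mm by another. That puts the screw between strokes at about 3.1–4.2 rad, inside the required 2.6–5.5 either way.

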